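# Unlock the filter holder and push the next filter in

## Task

With a fingertip resting lightly on the knurled ring of the filter holder, roll it anticlockwise (seen from above) two full turns to loosen it, and leave it there. Only then push the orange head of the filter slide with a fingertip until the slide is fully home against the block. Lift nothing, and leave the jar, the oil bottle and the tally counter as they stand.

Things in the scene. Friction and masses are not known exactly. Their poses are not given: they have to be found in the camera images.
- holder: Optical filter holder screwed to the desk. Origin: centre of its underside, on the desk; z up. Aluminium base 150 x 150 mm, 8 mm thick; on it a black block 120 mm (holder x) by 130 mm (holder y), top 38 mm above the desk. The filter slide runs through it along holder y. A fixed steel barrel, 26 mm radius, with a glass window (56 mm above the desk) stands inside the ring.
- ring_top (a point): Centre of the top of the dark steel knurled ring, on its vertical axis, 64 mm above the desk, straight above the holder's origin; turns with the ring, whose white line lies along -x. Ring 18 mm high, outer radius 50 mm, bore radius 27 mm: its flat top is a band 27 to 50 mm from the axis. Friction under a fingertip pressed on the band and moved round the axis turns it.
- ring (a joint): Angle of the ring in rad, growing anticlockwise seen from above (loosening). At 0 it is locked, its white line by the white mark on the block; two full turns loose is 12.57. It starts within 0.25 of 0, turns against 0.06 N m of friction, stays where it is left, and goes from -0.4 to 22, so no stop at two turns.
- ring_seat (a joint): How far the ring is pressed down on its spring, in m: 0 is up; the ring gives up to 0.006, taking about 1.3 N at first and 1.5 N more per mm, then is solid. About 3 to 4 mm (6 to 7 N) is a good press for turning it.
- slide_head (a point): Middle of the outer face (to be pushed) of the slide's orange head, 31 mm above the desk. The head is an upright plate 70 mm wide (holder x), 10 mm thick (holder y), from 10 to 52 mm above the desk, on the holder's -y side, clear desk beyond it. Pushed along holder +y with about 2 N. The face is 120 mm from the holder's axis when out, 75 mm when home.
- filter_slide (a joint): Travel of the filter slide in m along the holder's +y axis: 0 is fully out, 0.045 is fully home (the head meets the block, a solid stop). It starts between 0 and 0.008 and stays where it is left.
- jar_blue_mid (a point): Small white jar with a blue lid, 28 mm across, 42 mm high, loose; the point is its centre, half-way up. Leave alone.
- immersion_oil_mid (a point): Small brown bottle with a black cap, 26 mm across, 68 mm high, loose; the point is its centre, half-way up. Leave alone.
- tally_counter_mid (a point): Hand tally counter, 72 x 50 x 22 mm, loose, lying flat; the point is its centre, half-way up. Leave alone.

How it is judged:
By the outcome, as a careful person would: the job done as asked, in the order asked, and still so for the second after the job is handed in, with the robot touching nothing.
It also fails if it takes over 64 s, if anything falls off the work surface, if the arm or the gripper's body presses on something with over 40 N, if the wrist force passes 120 N, or if a joint passes its speed limit or range.

## Robot

A 7-joint arm with a two-finger parallel gripper is mounted at the origin on a cart in front of the work surface, level with it; the furniture and walls round the work are solid. World frame = base frame: x ahead of the robot, y to its left, z up, the work surface at z = 0. Lengths are in m, angles in rad, forces in N, time in s.
With the tool pointing down it reaches from about 0.425 to 0.875 m from the base axis. Payload 4.7 kg.
Tool frame: the origin (TCP) lies midway between the tips of the shut fingers; the grasp point (between the pads) lies 19 mm behind it; y points along the fingers, z is the direction in which the jaws open and shut, and the axes are right-handed (so a half turn about y gives the same grasp; the last joint's range is limited). The gripper opens to 87 mm and grips with 3 to 60 N. Pads are 19 mm wide; open, the fingers measure 117 mm over their backs; the gripper's body (75 mm by 190 mm) begins 51 mm behind the grasp point.
Start: joints at [-1.17, 0.321, -0.07, 1.45, 0.023, 1.371, -0.057], TCP at [0.245, 0.602, 0.223] pointing down, gripper open.
Joint ranges: [-2.86, 2.86], [-0.3, 2.09], [-1.38, 1.24], [0.06, 2.45], [-1.56, 4.7], [0.09, 2.05], [-2.69, 2.69]. Speed limits (rad/s): [2.57, 2.57, 3.14, 3.14, 3.14, 3.14, 3.14].

## Interface

Orientations are given as a rotation vector (axis times angle).
In Python, from bench import ctrl gives the robot as it stands.
- The arm moves only by the tool play_rows, never from a script. Its arguments are lists of equal length, an entry for each row: "translation": the shift along the tool's x, y, z in mm, a list of three; "turn": the turn, a rotation vector about the tool's x, y, z in rad, a list of three; "fingers": the opening, from -1 (shut) to 1 (fully open), so that 0 is half open. In form: {"translation": [[dx, dy, dz], ...], "turn": [[wx, wy, wz], ...], "fingers": [fingers, ...]}. A call has exactly 10 rows; each row shifts and turns the commanded pose from where the row before left it, along the tool's axes as they then stand; what a row does not reach is not made up. A row lasts 1/12 s, in which the tool goes at most 41.7 mm and 7.16 degrees, less where a joint would pass 70% of its speed; a pose out of reach is approached as far as the arm can. A call with a gripper value outside its range is refused whole. The fingers move at their own pace and stop on an object; "grip_force" is the grip in N (left out, the last holds). Time passes only in rows, so rows that do not move let the fingers close, or fill a call up. It gives the time, the measured TCP pose, the force and the opening at its end, in the units of the state.
- ctrl.get_state(): the state, without advancing time (a new reading comes with each control period).
- ctrl.get_image(name): name is "side" or "top" or "wrist"; returns the picture (480x640x3 uint8, blue, green, red); there is no depth.
- ctrl.camera_info(name): a dict with "camera_matrix" (3x3 intrinsics, pixels), "k1" (the pictures are not rectified: a ray, as slopes to the right and down, at radius r is drawn at 1 + k1 r^2 times it, then the intrinsics apply), "R" (3x3) and "t" (3): a world point X has camera coordinates R X + t. Camera axes: x right, y down, z forward; pixel columns grow to the right and rows downward; lengths in m; the calibration is good to about 2 mm. A picture is of the moment at which its call begins: read the wrist's pose just before it. camera_info takes no time and is no camera call; for the wrist camera it gives the pose at the moment of the call.
- ctrl.close_job(): hands the job in, once; it reports no verdict.
The state is a dict: "time": time; "joint_positions": joint angles; "qd": joint speeds; "joint_torque": joint torques, N m; "position": TCP position; "tool_rot": TCP orientation; "ft_force": force on the tool from outside, world axes, zero at the start; "torque": the same for the moment, N m; "grip_width": opening from 0.0 (shut) to 1.0 (fully open).
Only numpy, scipy, OpenCV 4.12 (cv2) and the standard library are available. Lean on these libraries where they do the work, as an engineer would, in place of code of your own. Each camera call takes 0.05 s, during which the arm holds its last target.

## Working session

There is one attempt and no reset: what is moved stays moved. The work goes in short steps, Python scripts to look and compute and a tool call to move; the robot and the scene stay as the last step left them, time stands still between calls to the robot, and variables do not carry over. Pictures are saved under pics/ and viewed, and the job is handed in when it is done.

Besides the shell and the picture viewer there is one more tool, called after "Call:" by a JSON object that holds its "op" and its "data", one argument or row to a line. play_rows: Moves the arm, as the interface text tells. Its arguments: {"type":"object","properties":{"translation":{"type":"array"},"turn":{"type":"array"},"fingers":{"type":"array"},"grip_force":{"type":"number"}},"required":["translation","turn","fingers"]}

```bash
ls; mkdir -p pics; python3 - <<'E'
from bench import ctrl
import cv2
s=ctrl.get_state()
for k,v in s.items(): print(k,v)
for n in ("side","top","wrist"):
    i=ctrl.camera_info(n); print(n,i)
    cv2.imwrite(f"pics/{n}0.png",ctrl.get_image(n))
E
```

```text
pics
time 0.0
joint_positions [-1.16991654  0.32184501 -0.07006668  1.4516913   0.0225821   1.37078521
 -0.0568864 ]
qd [ 0.00028209  0.00135945 -0.00038153  0.00038732  0.00163473 -0.00158946
  0.00093526]
joint_torque [-5.05037278e-04 -4.91292286e+01 -4.03987644e-01 -3.12525845e+01
 -6.39721518e-02  4.38476563e-02  1.37228412e-04]
position [0.24502529 0.60144519 0.22143889]
tool_rot [-1.55134322  0.30372222 -0.30326747]
ft_force [-0.44109891  0.16574319 -0.02901929]
torque [-0.05627873 -0.00086871  0.01463817]
grip_width 1.0023206091479497
side {'camera_matrix': array([[544.63186099,   0.        , 318.91996817],
       [  0.        , 544.63186099, 245.96424441],
       [  0.        ,   0.        ,   1.        ]]), 'k1': -0.09309544554636125, 'R': array([[-0.56144549,  0.82747367, -0.00814176],
       [ 0.62360321,  0.41660975, -0.66147966],
       [-0.54396507, -0.376462  , -0.74991891]]), 't': array([ 0.25648055, -0.35246916,  1.29228256])}
top {'camera_matrix': array([[496.76515009,   0.        , 316.47330691],
       [  0.        , 496.76515009, 238.36333406],
       [  0.        ,   0.        ,   1.        ]]), 'k1': -0.07718029787633032, 'R': array([[-0.00319054, -0.99999227,  0.00229957],
       [-0.99161103,  0.00286663, -0.12922595],
       [ 0.12921836, -0.00269258, -0.99161251]]), 't': array([0.08574067, 0.60514413, 0.82413602])}
wrist {'camera_matrix': array([[432.92314211,   0.        , 318.33363524],
       [  0.        , 432.92314211, 235.1772563 ],
       [  0.        ,   0.        ,   1.        ]]), 'k1': 0.02723277255087381, 'R': array([[ 0.37660764,  0.92637122, -0.00174353],
       [ 0.88491853, -0.35919744,  0.29647327],
       [ 0.27401804, -0.11319698, -0.95503956]]), 't': array([-0.64923635, -0.0367441 ,  0.39247139])}
```

View pics/side0.png

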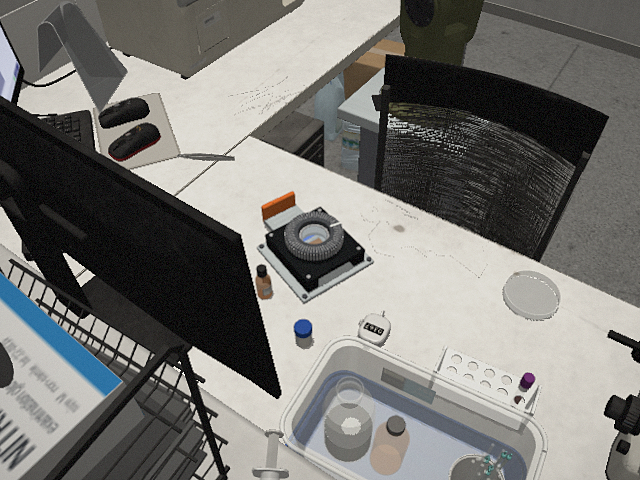

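View pics/top0.png

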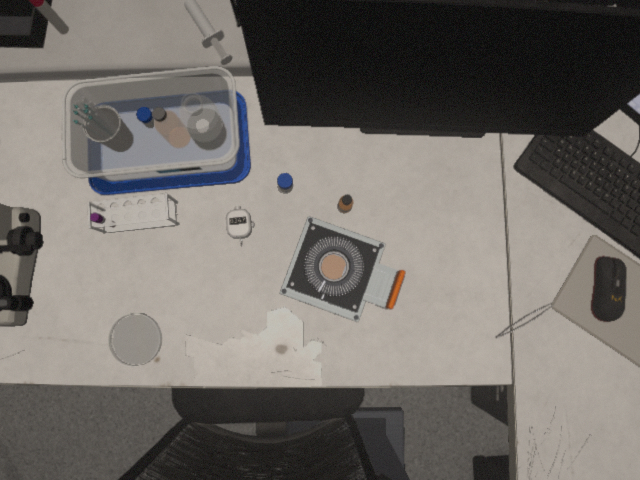

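View pics/wrist0.png

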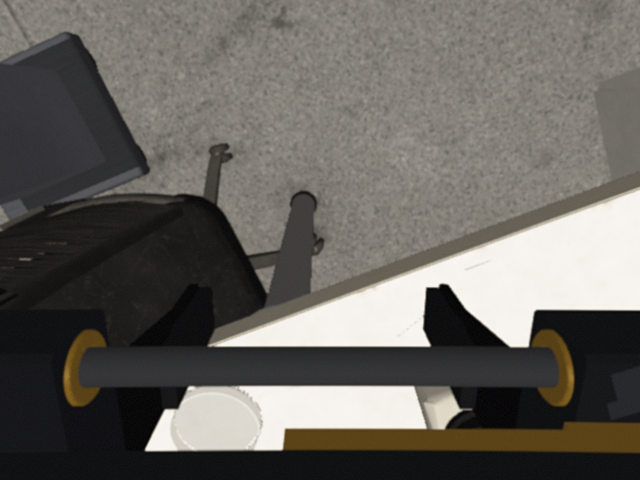

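```bash
cat > h.py <<'E'
import numpy as np, cv2
from bench import ctrl
def ray(n,uv):
    i=ctrl.camera_info(n);K=i["camera_matrix"];uv=np.array(uv,float).reshape(-1,2)
    d=np.c_[(uv[:,0]-K[0,2])/K[0,0],(uv[:,1]-K[1,2])/K[1,1]]
    p=d.copy()
    for _ in range(20): p=d/(1+i["k1"]*(p**2).sum(1,keepdims=True))
    R=i["R"];c=-R.T@i["t"]
    return c,np.c_[p,np.ones(len(p))]@R
def plane(n,uv,z):
    c,d=ray(n,uv); return c+d*((z-c[2])/d[:,2:])
def proj(n,X):
    i=ctrl.camera_info(n);K=i["camera_matrix"];X=np.array(X,float).reshape(-1,3)
    c=X@i["R"].T+i["t"];p=c[:,:2]/c[:,2:];p=p*(1+i["k1"]*(p**2).sum(1,keepdims=True))
    return p*[K[0,0],K[1,1]]+[K[0,2],K[1,2]]
E
python3 - <<'E'
from h import *
for n,box in (("top",(270,200,430,340)),("side",(230,170,400,320))):
    im=cv2.imread(f"pics/{n}0.png");x0,y0,x1,y1=box
    hsv=cv2.cvtColor(im,cv2.COLOR_BGR2HSV)
    m=cv2.inRange(hsv,(3,170,120),(18,255,255));m2=np.zeros_like(m);m2[y0:y1,x0:x1]=m[y0:y1,x0:x1]
    cs,_=cv2.findContours(m2,cv2.RETR_EXTERNAL,cv2.CHAIN_APPROX_SIMPLE)
    c=max(cs,key=cv2.contourArea);r=cv2.minAreaRect(c);b=cv2.boxPoints(r)
    print(n,"orange",r,b.tolist()); print(plane(n,b,0.052))
    cv2.imwrite(f"pics/{n}_crop.png",cv2.resize(im[y0:y1,x0:x1],None,fx=4 if n=="side" else 5,fy=4 if n=="side" else 5,interpolation=cv2.INTER_CUBIC))
E
```

```text
top orange ((396.1500244140625, 289.0500183105469), (4.743415832519531, 38.57978057861328), 18.434947967529297) [[387.8000183105469, 306.6000061035156], [400.0000305175781, 270.0000305175781], [404.5000305175781, 271.5000305175781], [392.3000183105469, 308.1000061035156]]
[[ 0.48727139 -0.03604595  0.052     ]
 [ 0.54899885 -0.05810405  0.052     ]
 [ 0.5464068  -0.06574294  0.052     ]
 [ 0.48470846 -0.04361854  0.052     ]]
side orange ((277.51849365234375, 200.038818359375), (3.7834155559539795, 34.86761474609375), 64.53665161132812) [[260.9648742675781, 205.8262481689453], [292.4454650878906, 190.8354949951172], [294.0721130371094, 194.2513885498047], [262.5915222167969, 209.2421417236328]]
[[ 0.54733708 -0.06426433  0.052     ]
 [ 0.48389773 -0.04023786  0.052     ]
 [ 0.48969133 -0.03232823  0.052     ]
 [ 0.55260107 -0.05640468  0.052     ]]
```

View pics/top_crop.png

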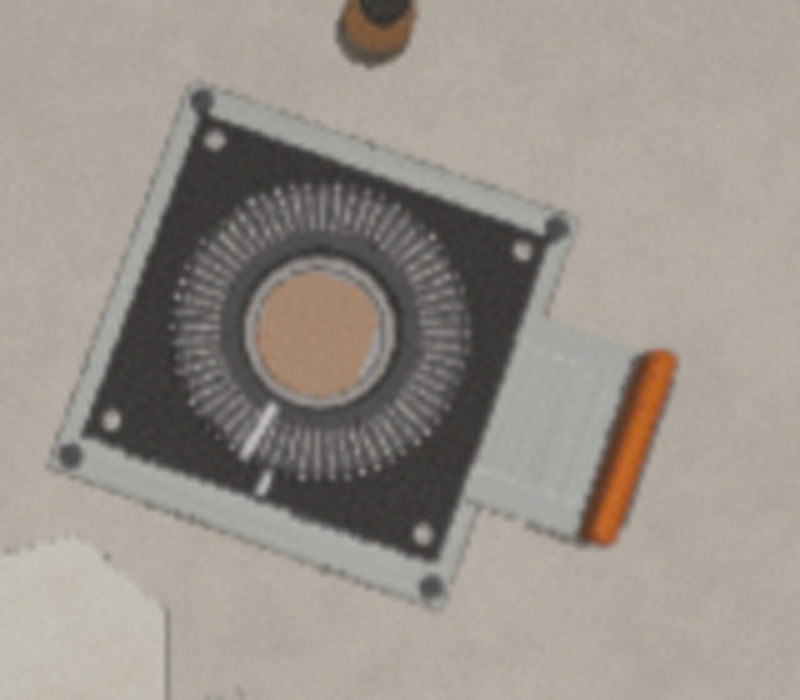

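View pics/side_crop.png

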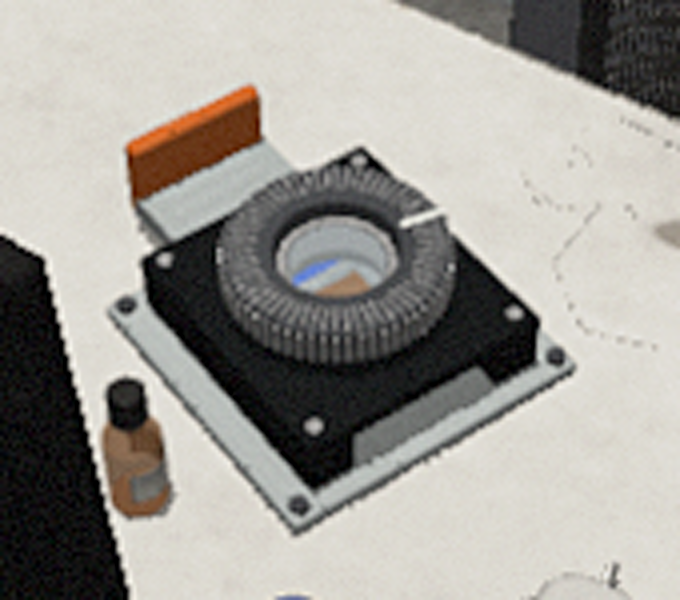

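```bash
python3 - <<'E'
from h import *
o=np.array([270,200.])-0.4
C=plane("top",o+np.array([[195,82],[580,218],[440,607],[52,465]])/5,.008)
print(C,C.mean(0),[np.linalg.norm(C[i]-C[i-1]) for i in range(4)])
d=(C[0]+C[3]-C[1]-C[2]);yaw=np.arctan2(d[1],d[0]);print("y-axis ang",yaw)
d2=(C[0]+C[1]-C[2]-C[3]);print("x-axis ang",np.arctan2(d2[1],d2[0]))
print("ring",plane("top",o+np.array([[321,331]])/5,.062), "win",plane("top",o+np.array([[320,334]])/5,.056))
s=np.array([230,170.])-.4
print("side ring",plane("side",s+np.array([[337,258]])/4,.058),"win",plane("side",s+np.array([[336,262]])/4,.056))
print("side corners",plane("side",s+np.array([[110,312],[295,533],[576,370]])/4,.008))
a=plane("top",o+np.array([[273,406],[245,458]])/5,.064);print("line",a)
m=plane("top",o+np.array([[270,472],[262,494]])/5,.038);print("mark",m)
E
```

```text
[[ 0.65036935  0.09795121  0.008     ]
 [ 0.60031329 -0.0407315   0.008     ]
 [ 0.46192804  0.01157887  0.008     ]
 [ 0.51240869  0.14897118  0.008     ]] [0.55625484 0.05444244 0.008     ] [np.float64(0.14709242919733348), np.float64(0.14743983170492664), np.float64(0.14794205652741763), np.float64(0.14637261846058217)]
y-axis ang 1.2215590239622638
x-axis ang -0.35782054348900116
ring [[0.5558568 0.0549998 0.062    ]] win [[0.55528755 0.05512095 0.056     ]]
side ring [[0.55603157 0.0574819  0.058     ]] win [[0.55667044 0.05736868 0.056     ]]
side corners [[ 0.60180799 -0.03505729  0.008     ]
 [ 0.65424667  0.10319716  0.008     ]
 [ 0.51530995  0.15486289  0.008     ]]
line [[0.53066583 0.07129267 0.064     ]
 [0.51339559 0.08070778 0.064     ]]
mark [[0.50918857 0.07196818 0.038     ]
 [0.50168162 0.07474863 0.038     ]]
```

```bash
python3 - <<'E'
from h import *
from scipy.spatial.transform import Rotation as R
s=ctrl.get_state(); r=R.from_rotvec(s["tool_rot"]).as_matrix();print(r.round(4))
im=cv2.imread("pics/top0.png")
for n,uv,z in (("jar",(285,181),.042),("oil",(346,200),.068),("tally",(239,223),.022)): print(n,plane("top",[uv],z))
E
```

```text
[[ 9.261e-01 -5.000e-04  3.772e-01]
 [-3.772e-01 -1.300e-03  9.261e-01]
 [ 1.000e-04 -1.000e+00 -1.400e-03]]
jar [[0.70704578 0.13899735 0.042     ]]
oil [[0.66718654 0.03363584 0.068     ]]
tally [[0.63565835 0.22187861 0.022     ]]
```

Call:
{"op": "play_rows", "data": {
  "translation": [
    [30,3,-23],
    [30,3,-23],
    [30,3,-23],
    [30,3,-23],
    [30,3,-23],
    [30,3,-23],
    [30,3,-23],
    [30,3,-23],
    [30,3,-23],
    [30,3,-23]
  ],
  "turn": [
    [0,-0.0033,0],
    [0,-0.0033,0],
    [0,-0.0033,0],
    [0,-0.0033,0],
    [0,-0.0033,0],
    [0,-0.0033,0],
    [0,-0.0033,0],
    [0,-0.0033,0],
    [0,-0.0033,0],
    [0,-0.0033,0]
  ],
  "fingers": [-1,-1,-1,-1,-1,-1,-1,-1,-1,-1],
  "grip_force": 20
}}

```text
time: 0.98
position: [0.4416, 0.2769, 0.1924]
tool_rot: [-1.553, 0.277, -0.277]
ft_force: [0.6, 0.2, -0.5]
grip_width: 0.329
```

```bash
cat >> h.py <<'E'
from scipy.spatial.transform import Rotation as Ro
C=np.array([.556,.056]);YAW=-.354
def st():
    s=ctrl.get_state();r=Ro.from_rotvec(s["tool_rot"]).as_matrix();p=s["position"]
    c,q=np.cos(YAW),np.sin(YAW);H=np.array([[c,q],[-q,c]])
    h=H@(p[:2]-C)*1000
    print("t",s["time"],"pos",p.round(4),"holder mm",h.round(1),"toolyaw",np.arctan2(r[1,0],r[0,0]).round(4),"ydown",r[:,1].round(4),"F",s["ft_force"].round(2),"g",round(s["grip_width"],3))
    return s,r
E
python3 -c "
from h import *
st()"
```

```text
t 0.9833 pos [0.4416 0.2769 0.1924] holder mm [-183.9  167.5] toolyaw -0.3535 ydown [-0.e+00  2.e-04 -1.e+00] F [ 0.62  0.23 -0.52] g 0.329
```

Call:
{"op": "play_rows", "data": {
  "translation": [
    [22.5,9,-16],
    [22.5,9,-16],
    [22.5,9,-16],
    [22.5,9,-16],
    [22.5,9,-16],
    [22.5,9,-16],
    [22.5,9,-16],
    [22.5,9,-16],
    [0,0,0],
    [0,0,0]
  ],
  "turn": [
    [0,0,0],
    [0,0,0],
    [0,0,0],
    [0,0,0],
    [0,0,0],
    [0,0,0],
    [0,0,0],
    [0,0,0],
    [0,0,0],
    [0,0,0]
  ],
  "fingers": [-1,-1,-1,-1,-1,-1,-1,-1,-1,-1]
}}

```text
time: 1.82
position: [0.5656, 0.0941, 0.1196]
tool_rot: [-1.554, 0.282, -0.28]
ft_force: [0.4, 1.1, -0.6]
grip_width: 0.003
```

```bash
python3 -c "
from h import *
st()
for n in ('side','wrist','top'):
    im=ctrl.get_image(n); cv2.imwrite(f'pics/{n}1.png',im)
st()"
```

```text
t 1.8167 pos [0.5656 0.0941 0.1196] holder mm [-4.2 39. ] toolyaw -0.3577 ydown [-0.0017 -0.0012 -1.    ] F [ 0.45  1.06 -0.62] g 0.003
t 1.9667 pos [0.5652 0.0978 0.1207] holder mm [-5.9 42.4] toolyaw -0.3519 ydown [-2.e-04  9.e-04 -1.e+00] F [0.02 0.11 0.22] g 0.008
```

View pics/side1.png

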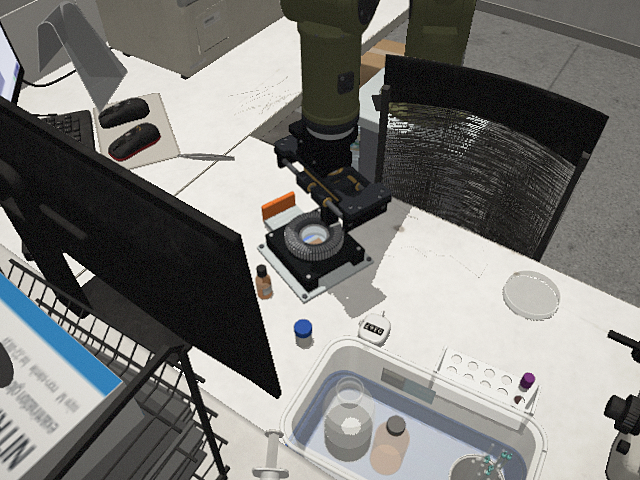

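View pics/wrist1.png

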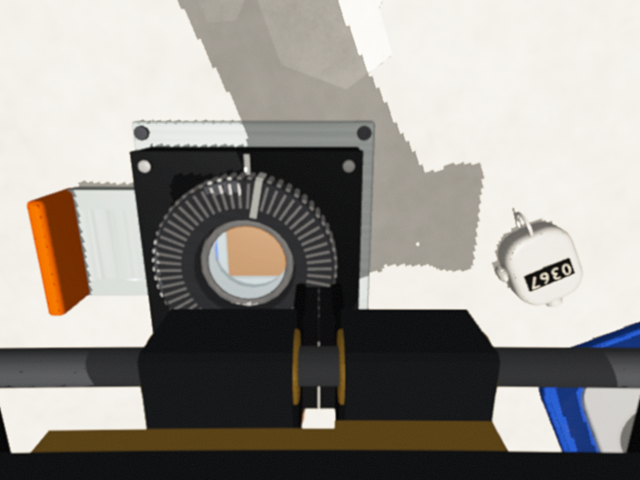

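View pics/top1.png

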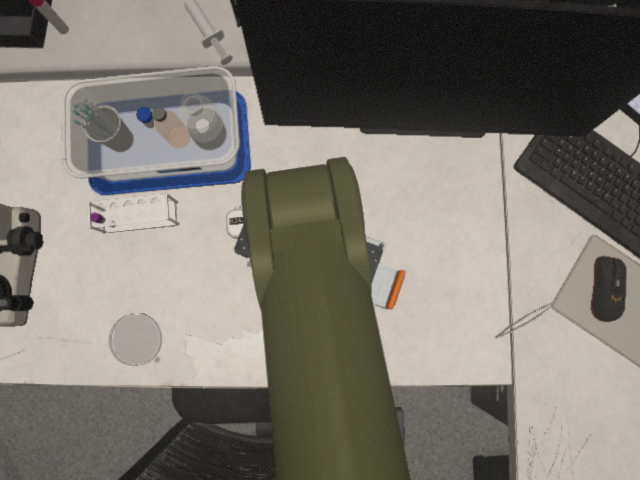

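```bash
python3 - <<'E'
from h import *
s,r=st()
im=ctrl.get_image('wrist');cv2.imwrite('pics/wrist2.png',im)
g=cv2.cvtColor(im,cv2.COLOR_BGR2GRAY)
cv2.imwrite('pics/wc.png',cv2.resize(im[110:350,120:400],None,fx=2.8,fy=2.5,interpolation=cv2.INTER_CUBIC) if 0 else cv2.resize(im[120:340,120:380],None,fx=2.7,fy=2.7,interpolation=cv2.INTER_CUBIC))
w=plane('wrist',[(247,263)],.056);print('win',w)
for n,uv,z in (('mark',(247,163),.038),('line',(257.5,196),.064),('corner bolts UL UR',(141,133),.009),('',(364,133),.009),('jaw edge',(296,340),.1)):
    p=plane('wrist',[uv],z)[0];print(n,p,np.arctan2(*(p-w[0])[1::-1]))
print('tip px',proj('wrist',[s['position'],s['position']+.0095*r[:,0],s['position']-.0095*r[:,0],s['position']+.008*r[:,2]]))
E
```

```text
t 1.9667 pos [0.5652 0.0978 0.1207] holder mm [-5.9 42.4] toolyaw -0.3519 ydown [-2.e-04  9.e-04 -1.e+00] F [0.02 0.11 0.22] g 0.008
win [[0.5565338  0.05870097 0.056     ]]
mark [0.50628102 0.07689787 0.038     ] 2.7941727250779413
line [0.52189334 0.08056188 0.064     ] 2.578632962965163
corner bolts UL UR [0.46923097 0.0170871  0.009     ] -2.696789796582461
 [0.51623106 0.14624656 0.009     ] 2.002234505354495
jaw edge [0.58789933 0.07843658 0.1       ] 0.5616233909804145
tip px [[317.64871287 306.6563235 ]
 [317.63399613 327.08907733]
 [317.66379836 285.60085075]
 [336.89566069 306.67799327]]
```

View pics/wc.png

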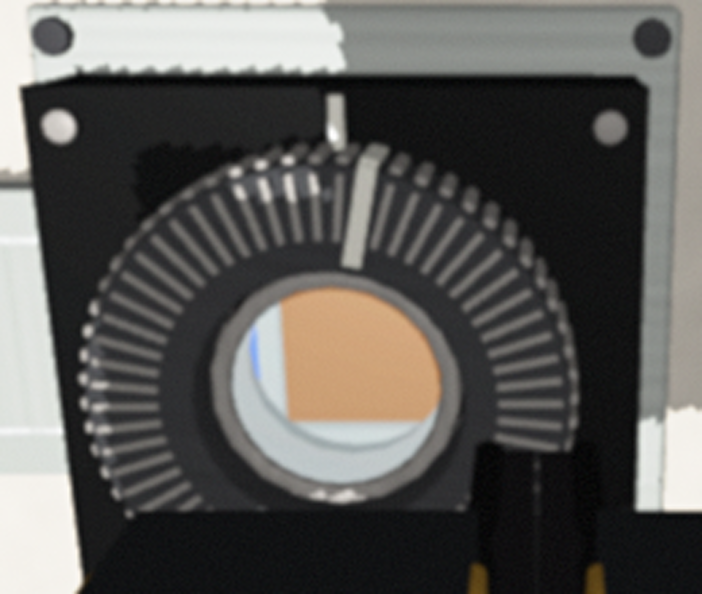

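Call:
{"op": "play_rows", "data": {
  "translation": [
    [1,10,-0.6],
    [1,10,-0.6],
    [1,10,-0.6],
    [1,10,-0.6],
    [1.5,8,-0.6],
    [0,3,0],
    [0,0,0],
    [0,0,0],
    [0,0,0],
    [0,0,0]
  ],
  "turn": [
    [0,0,0],
    [0,0,0],
    [0,0,0],
    [0,0,0],
    [0,0,0],
    [0,0,0],
    [0,0,0],
    [0,0,0],
    [0,0,0],
    [0,0,0]
  ],
  "fingers": [-1,-1,-1,-1,-1,-1,-1,-1,-1,-1]
}}

```text
time: 2.85
position: [0.5702, 0.0917, 0.0702]
tool_rot: [-1.552, 0.277, -0.278]
ft_force: [0.4, -0.2, 0.3]
grip_width: 0.003
```

```bash
sed -i 's/C=np.array(\[.556,.056\])/C=np.array([.556,.057])/' h.py; python3 -c "
from h import *
st()
o=np.array([120,120])-.4
w=plane('wrist',[(247,263)],.056)
"
```

```text
t 2.85 pos [0.5702 0.0917 0.0702] holder mm [ 1.3 37.5] toolyaw -0.3537 ydown [ 1.2e-03  4.0e-04 -1.0e+00] F [ 0.41 -0.21  0.3 ] g 0.003
```

Call:
{"op": "play_rows", "data": {
  "translation": [
    [0,2,0],
    [0,2,0],
    [0,1.5,0],
    [0,1.5,0],
    [0,1,0],
    [0,1,0],
    [0,0.5,0],
    [0,0,0],
    [0,0,0],
    [0,0,0]
  ],
  "turn": [
    [0,0,0],
    [0,0,0],
    [0,0,0],
    [0,0,0],
    [0,0,0],
    [0,0,0],
    [0,0,0],
    [0,0,0],
    [0,0,0],
    [0,0,0]
  ],
  "fingers": [-1,-1,-1,-1,-1,-1,-1,-1,-1,-1]
}}

```text
time: 3.68
position: [0.57, 0.0917, 0.0609]
tool_rot: [-1.552, 0.277, -0.278]
ft_force: [-2.6, -0.2, 6.0]
grip_width: 0.005
```

```bash
python3 -c "
from h import *
st()
cv2.imwrite('pics/wrist3.png',ctrl.get_image('wrist'))
"
```

```text
t 3.6833 pos [0.57   0.0917 0.0609] holder mm [ 1.1 37.4] toolyaw -0.3538 ydown [ 5.e-04  5.e-04 -1.e+00] F [-2.59 -0.18  6.01] g 0.005
```

View pics/wrist3.png

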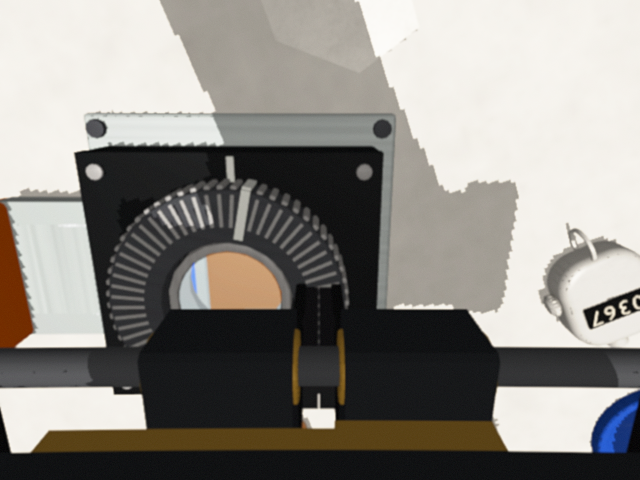

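Call:
{"op": "play_rows", "data": {
  "translation": [
    [-5.87,0,-0.46],
    [-5.72,0,-1.38],
    [-5.43,0,-2.25],
    [-5.02,0,-3.07],
    [-4.48,0,-3.82],
    [-3.82,0,-4.48],
    [-3.07,0,-5.02],
    [-2.25,0,-5.43],
    [-1.38,0,-5.72],
    [-0.46,0,-5.87]
  ],
  "turn": [
    [0,0,0],
    [0,0,0],
    [0,0,0],
    [0,0,0],
    [0,0,0],
    [0,0,0],
    [0,0,0],
    [0,0,0],
    [0,0,0],
    [0,0,0]
  ],
  "fingers": [-1,-1,-1,-1,-1,-1,-1,-1,-1,-1]
}}

```text
time: 4.57
position: [0.5232, 0.0707, 0.0615]
tool_rot: [-1.55, 0.274, -0.28]
ft_force: [1.3, 2.7, 4.9]
grip_width: 0.006
```

```bash
python3 -c "
from h import *
st()
cv2.imwrite('pics/wrist4.png',ctrl.get_image('wrist'))
"
```

```text
t 4.5667 pos [0.5232 0.0707 0.0615] holder mm [-35.5   1.5] toolyaw -0.353 ydown [ 0.0042  0.0023 -1.    ] F [1.33 2.71 4.92] g 0.006
```

View pics/wrist4.png

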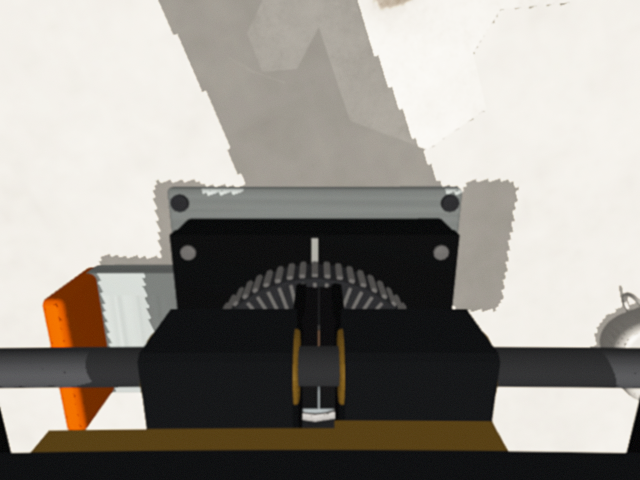

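Call:
{"op": "play_rows", "data": {
  "translation": [
    [0.3,0.3,-5.87],
    [1.2,0.3,-5.72],
    [2.1,0.3,-5.43],
    [3,0.3,-5.02],
    [3.82,0,-4.48],
    [4.48,0,-3.82],
    [5.02,0,-3.07],
    [5.43,0,-2.25],
    [5.72,0,-1.38],
    [5.87,0,-0.46]
  ],
  "turn": [
    [0,0,0],
    [0,0,0],
    [0,0,0],
    [0,0,0],
    [0,0,0],
    [0,0,0],
    [0,0,0],
    [0,0,0],
    [0,0,0],
    [0,0,0]
  ],
  "fingers": [-1,-1,-1,-1,-1,-1,-1,-1,-1,-1]
}}

```text
time: 5.45
position: [0.5439, 0.022, 0.06]
tool_rot: [-1.551, 0.277, -0.278]
ft_force: [-2.4, 1.1, 6.8]
grip_width: 0.006
```

```bash
python3 -c "
from h import *
st()
cv2.imwrite('pics/wrist5.png',ctrl.get_image('wrist'))
cv2.imwrite('pics/side5.png',cv2.resize(ctrl.get_image('side')[150:320,220:420],None,fx=3.5,fy=3.5))
"
```

```text
t 5.45 pos [0.5439 0.022  0.06  ] holder mm [  0.8 -37. ] toolyaw -0.3535 ydown [ 0.0011  0.0015 -1.    ] F [-2.39  1.11  6.84] g 0.006
```

View pics/wrist5.png

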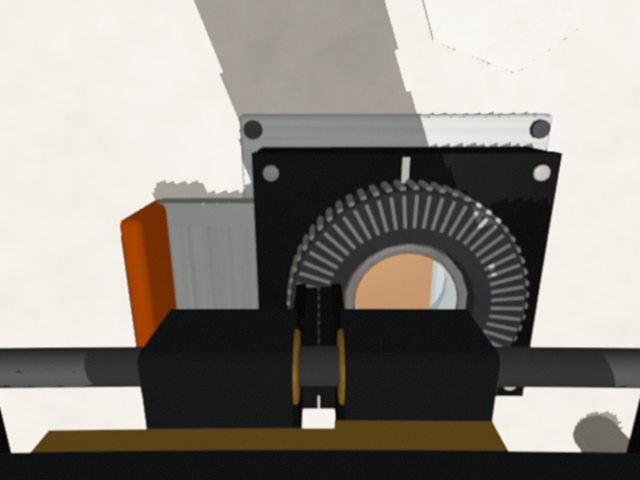

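View pics/side5.png

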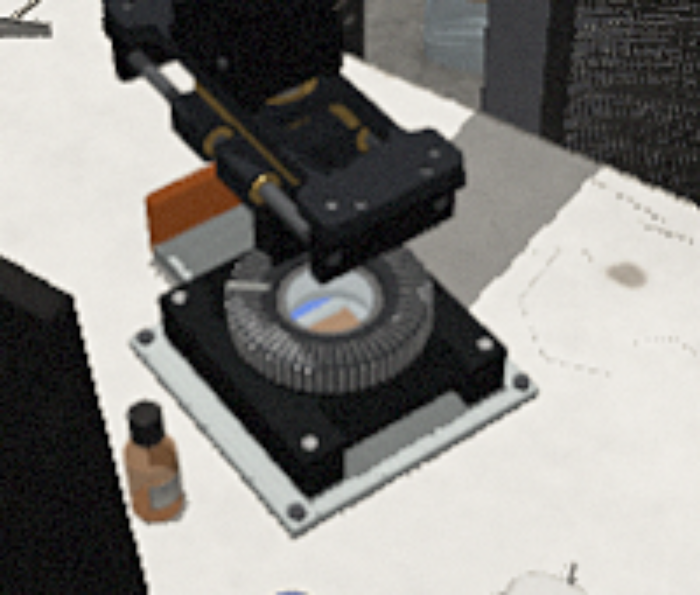

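```bash
cat >> h.py <<'E'
def rang(n,uv,z=.061):
    p=plane(n,[uv],z)[0][:2]-C
    print('line r mm',np.linalg.norm(p)*1000,'ring angle mod 2pi',(np.arctan2(p[1],p[0])-(YAW+np.pi))%(2*np.pi))
E
python3 -c "
from h import *
rang('side',(220-.4+250/3.5,150-.4+286/3.5))
rang('side',(220-.4+232/3.5,150-.4+285/3.5))
rang('side',(220-.4+269/3.5,150-.4+287/3.5))
c=np.array([120,120])-.4
"
```

```text
line r mm 38.56350248555476 ring angle mod 2pi 2.425555126031422
line r mm 47.37240804734705 ring angle mod 2pi 2.4277900065847007
line r mm 29.284039539252742 ring angle mod 2pi 2.4204777644192017
```

Call:
{"op": "play_rows", "data": {
  "translation": [
    [5.87,0,0.46],
    [5.72,0,1.38],
    [5.43,0,2.25],
    [5.02,0,3.07],
    [4.48,0,3.82],
    [3.82,0,4.48],
    [3.07,0,5.02],
    [2.25,0,5.43],
    [1.38,0,5.72],
    [0.46,0,5.87]
  ],
  "turn": [
    [0,0,0],
    [0,0,0],
    [0,0,0],
    [0,0,0],
    [0,0,0],
    [0,0,0],
    [0,0,0],
    [0,0,0],
    [0,0,0],
    [0,0,0]
  ],
  "fingers": [-1,-1,-1,-1,-1,-1,-1,-1,-1,-1]
}}

```text
time: 6.38
position: [0.5926, 0.0423, 0.0601]
tool_rot: [-1.554, 0.277, -0.28]
ft_force: [-1.1, -2.3, 7.4]
grip_width: 0.004
```

```bash
python3 -c "
from h import *
st()
cv2.imwrite('pics/side6.png',cv2.resize(ctrl.get_image('side')[150:320,220:420],None,fx=3.5,fy=3.5))
"
```

```text
t 6.3833 pos [0.5926 0.0423 0.0601] holder mm [39.4 -1.1] toolyaw -0.3547 ydown [ 0.0019 -0.0012 -1.    ] F [-1.13 -2.32  7.43] g 0.004
```

View pics/side6.png

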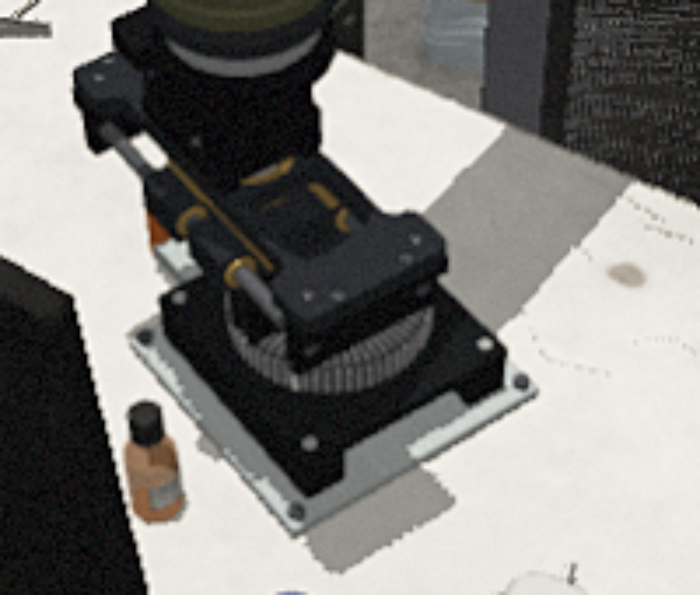

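Call:
{"op": "play_rows", "data": {
  "translation": [
    [-0.8,0,5.87],
    [-1.7,0,5.72],
    [-2.5,0,5.43],
    [-3.3,-0.1,5.02],
    [-4,-0.1,4.48],
    [-4.48,-0.1,3.82],
    [-5.02,0,3.07],
    [-5.43,0,2.25],
    [-5.72,0,1.38],
    [-5.87,0,0.46]
  ],
  "turn": [
    [0,0,0],
    [0,0,0],
    [0,0,0],
    [0,0,0],
    [0,0,0],
    [0,0,0],
    [0,0,0],
    [0,0,0],
    [0,0,0],
    [0,0,0]
  ],
  "fingers": [-1,-1,-1,-1,-1,-1,-1,-1,-1,-1]
}}

```text
time: 7.27
position: [0.5704, 0.0918, 0.0609]
tool_rot: [-1.552, 0.274, -0.282]
ft_force: [2.5, -1.5, 6.1]
grip_width: 0.006
```

```bash
python3 -c "
from h import *
st()
cv2.imwrite('pics/side7.png',cv2.resize(ctrl.get_image('side')[150:320,220:420],None,fx=3.5,fy=3.5))
cv2.imwrite('pics/wrist7.png',ctrl.get_image('wrist'))
"
```

```text
t 7.2667 pos [0.5704 0.0918 0.0609] holder mm [ 1.5 37.7] toolyaw -0.3541 ydown [ 5.5e-03 -1.0e-04 -1.0e+00] F [ 2.53 -1.45  6.14] g 0.006
```

View pics/side7.png

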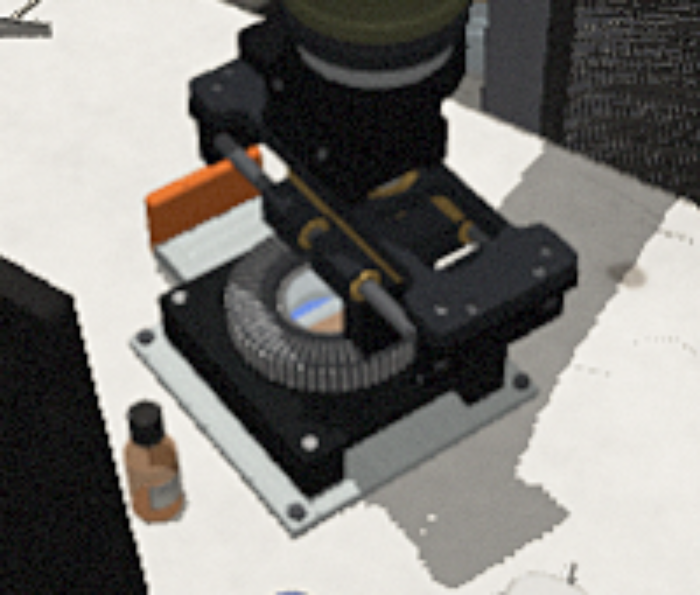

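View pics/wrist7.png

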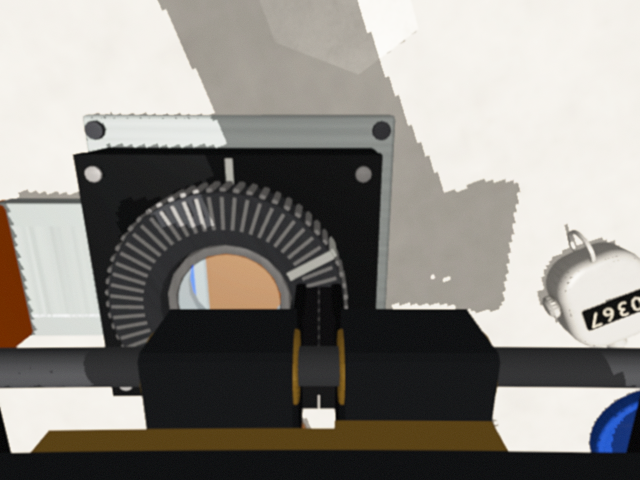

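```bash
python3 -c "
from h import *
rang('wrist',(311,264)); rang('wrist',(288.5,275.5)); rang('wrist',(335,252))
"
```

```text
line r mm 39.71135355429474 ring angle mod 2pi 5.209374100865855
line r mm 29.307594768973125 ring angle mod 2pi 5.208311628743751
line r mm 50.56988713083009 ring angle mod 2pi 5.20808640818767
```

Call:
{"op": "play_rows", "data": {
  "translation": [
    [-5.87,0,-0.46],
    [-5.72,0,-1.38],
    [-5.43,0,-2.25],
    [-5.02,0.1,-3.07],
    [-4.48,0.1,-3.82],
    [-3.82,0.1,-4.48],
    [-3.07,0.1,-5.02],
    [-2.25,0.1,-5.43],
    [-1.38,0.1,-5.72],
    [-0.46,0.1,-5.87]
  ],
  "turn": [
    [0,0,0],
    [0,0,0],
    [0,0,0],
    [0,0,0],
    [0,0,0],
    [0,0,0],
    [0,0,0],
    [0,0,0],
    [0,0,0],
    [0,0,0]
  ],
  "fingers": [-1,-1,-1,-1,-1,-1,-1,-1,-1,-1]
}}

```text
time: 8.2
position: [0.522, 0.0715, 0.0603]
tool_rot: [-1.55, 0.273, -0.28]
ft_force: [1.2, 1.9, 6.6]
grip_width: 0.008
```

```bash
python3 -c "
from h import *
st()"
```

```text
t 8.2 pos [0.522  0.0715 0.0603] holder mm [-36.9   1.8] toolyaw -0.3529 ydown [ 0.0052  0.0026 -1.    ] F [1.2 1.9 6.6] g 0.008
```

Call:
{"op": "play_rows", "data": {
  "translation": [
    [0.46,0,-5.87],
    [1.38,0,-5.72],
    [2.25,0,-5.43],
    [3.07,0,-5.02],
    [3.82,0,-4.48],
    [4.48,0,-3.82],
    [5.02,0,-3.07],
    [5.43,0,-2.25],
    [5.72,0,-1.38],
    [5.87,0,-0.46]
  ],
  "turn": [
    [0,0,0],
    [0,0,0],
    [0,0,0],
    [0,0,0],
    [0,0,0],
    [0,0,0],
    [0,0,0],
    [0,0,0],
    [0,0,0],
    [0,0,0]
  ],
  "fingers": [-1,-1,-1,-1,-1,-1,-1,-1,-1,-1]
}}

```text
time: 9.03
position: [0.5427, 0.0223, 0.0596]
tool_rot: [-1.551, 0.277, -0.278]
ft_force: [-2.6, 1.7, 8.6]
grip_width: 0.009
```

```bash
python3 -c "
from h import *
st()
cv2.imwrite('pics/side8.png',cv2.resize(ctrl.get_image('side')[150:320,220:420],None,fx=3.5,fy=3.5))
cv2.imwrite('pics/wrist8.png',ctrl.get_image('wrist'))
"
```

```text
t 9.0333 pos [0.5427 0.0223 0.0596] holder mm [ -0.5 -37.2] toolyaw -0.3536 ydown [ 0.001   0.0014 -1.    ] F [-2.59  1.74  8.61] g 0.009
```

View pics/side8.png

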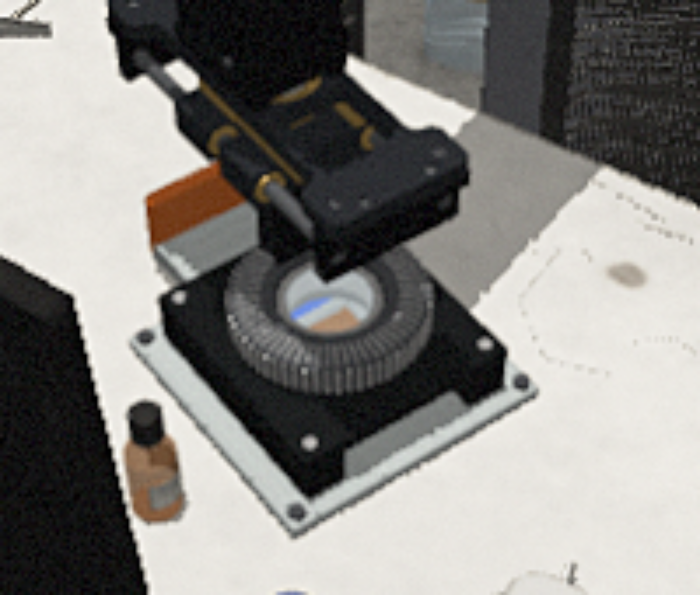

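View pics/wrist8.png

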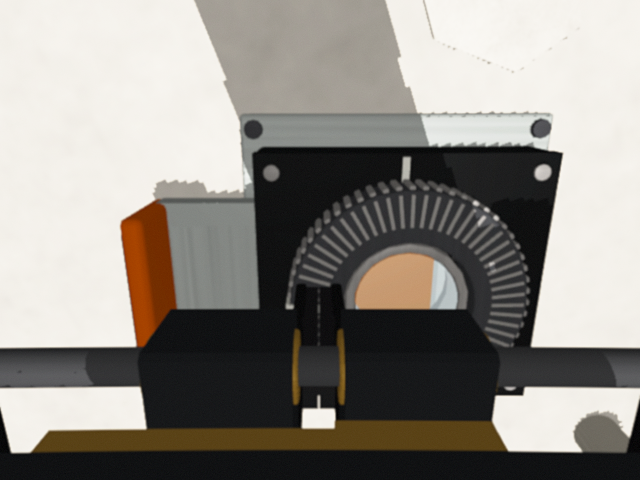

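Call:
{"op": "play_rows", "data": {
  "translation": [
    [5.87,-0.3,0.46],
    [5.72,-0.2,1.38],
    [5.43,-0.2,2.25],
    [5.02,-0.1,3.07],
    [4.48,0,3.82],
    [3.82,0,4.48],
    [3.07,0,5.02],
    [2.25,0,5.43],
    [1.38,0,5.72],
    [0.46,0,5.87]
  ],
  "turn": [
    [0,0,0],
    [0,0,0],
    [0,0,0],
    [0,0,0],
    [0,0,0],
    [0,0,0],
    [0,0,0],
    [0,0,0],
    [0,0,0],
    [0,0,0]
  ],
  "fingers": [-1,-1,-1,-1,-1,-1,-1,-1,-1,-1]
}}

```text
time: 9.97
position: [0.5913, 0.0427, 0.0604]
tool_rot: [-1.554, 0.277, -0.28]
ft_force: [-1.4, -2.6, 6.9]
grip_width: 0.003
```

```bash
python3 -c "
from h import *
st()"
```

```text
t 9.9667 pos [0.5913 0.0427 0.0604] holder mm [38.1 -1.1] toolyaw -0.3547 ydown [ 0.0019 -0.0013 -1.    ] F [-1.39 -2.57  6.86] g 0.003
```

Call:
{"op": "play_rows", "data": {
  "translation": [
    [-0.46,0,5.87],
    [-1.38,0,5.72],
    [-2.25,0,5.43],
    [-3.07,0,5.02],
    [-3.82,0,4.48],
    [-4.48,0,3.82],
    [-5.02,0,3.07],
    [-5.43,0,2.25],
    [-5.72,0,1.38],
    [-5.87,0,0.46]
  ],
  "turn": [
    [0,0,0],
    [0,0,0],
    [0,0,0],
    [0,0,0],
    [0,0,0],
    [0,0,0],
    [0,0,0],
    [0,0,0],
    [0,0,0],
    [0,0,0]
  ],
  "fingers": [-1,-1,-1,-1,-1,-1,-1,-1,-1,-1]
}}

```text
time: 10.8
position: [0.5704, 0.0918, 0.061]
tool_rot: [-1.552, 0.274, -0.282]
ft_force: [2.4, -1.5, 6.8]
grip_width: 0.004
```

```bash
python3 -c "
from h import *
st()
cv2.imwrite('pics/side9.png',cv2.resize(ctrl.get_image('side')[150:320,220:420],None,fx=3.5,fy=3.5))
cv2.imwrite('pics/wrist9.png',ctrl.get_image('wrist'))
"
```

```text
t 10.8 pos [0.5704 0.0918 0.061 ] holder mm [ 1.5 37.6] toolyaw -0.3542 ydown [ 5.4e-03 -2.0e-04 -1.0e+00] F [ 2.43 -1.53  6.85] g 0.004
```

View pics/side9.png

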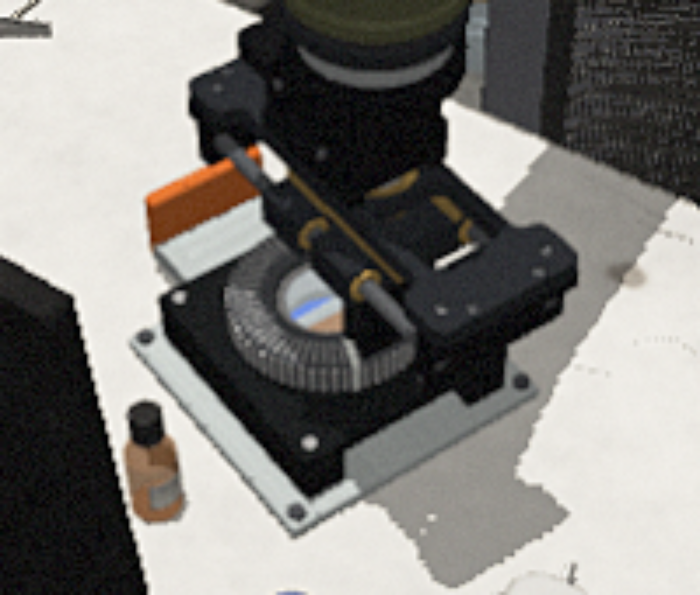

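View pics/wrist9.png

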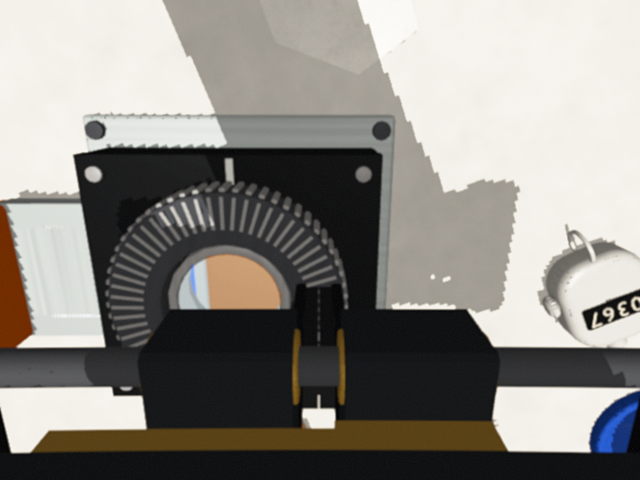

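```bash
python3 -c "
from h import *
for u,v in ((346,338),(352,348),(357,359)): rang('side',(220-.4+u/3.5,150-.4+v/3.5))
"
```

```text
line r mm 31.41996457007758 ring angle mod 2pi 4.357337705567888
line r mm 38.25964637057305 ring angle mod 2pi 4.385511664511192
line r mm 45.50253030822099 ring angle mod 2pi 4.3909544152769335
```

Call:
{"op": "play_rows", "data": {
  "translation": [
    [-5.87,0,-0.46],
    [-5.72,0,-1.38],
    [-5.43,0,-2.25],
    [-5.02,0,-3.07],
    [-4.48,0,-3.82],
    [-3.82,0,-4.48],
    [-3.07,0.1,-5.02],
    [-2.25,0.1,-5.43],
    [-1.38,0.1,-5.72],
    [-0.46,0,-5.87]
  ],
  "turn": [
    [0,0,0],
    [0,0,0],
    [0,0,0],
    [0,0,0],
    [0,0,0],
    [0,0,0],
    [0,0,0],
    [0,0,0],
    [0,0,0],
    [0,0,0]
  ],
  "fingers": [-1,-1,-1,-1,-1,-1,-1,-1,-1,-1]
}}

```text
time: 11.73
position: [0.5219, 0.0715, 0.0607]
tool_rot: [-1.55, 0.273, -0.28]
ft_force: [1.6, 2.6, 6.5]
grip_width: 0.006
```

Call:
{"op": "play_rows", "data": {
  "translation": [
    [0.46,0,-5.87],
    [1.38,0,-5.72],
    [2.25,0,-5.43],
    [1,0,-1.8],
    [0,0,0],
    [0,0,0],
    [0,0,0],
    [0,0,0],
    [0,0,0],
    [0,0,0]
  ],
  "turn": [
    [0,0,0],
    [0,0,0],
    [0,0,0],
    [0,0,0],
    [0,0,0],
    [0,0,0],
    [0,0,0],
    [0,0,0],
    [0,0,0],
    [0,0,0]
  ],
  "fingers": [-1,-1,-1,-1,-1,-1,-1,-1,-1,-1]
}}

```text
time: 12.57
position: [0.5196, 0.0509, 0.0604]
tool_rot: [-1.551, 0.275, -0.28]
ft_force: [-0.6, -0.5, 7.7]
grip_width: -0.0
```

```bash
python3 -c "
from h import *
st()
cv2.imwrite('pics/side10.png',cv2.resize(ctrl.get_image('side')[150:320,220:420],None,fx=3.5,fy=3.5))
cv2.imwrite('pics/wrist10.png',ctrl.get_image('wrist'))
"
```

```text
t 12.5667 pos [0.5196 0.0509 0.0604] holder mm [-32.  -18.3] toolyaw -0.3537 ydown [ 3.3e-03  9.0e-04 -1.0e+00] F [-0.63 -0.54  7.71] g -0.0
```

View pics/side10.png

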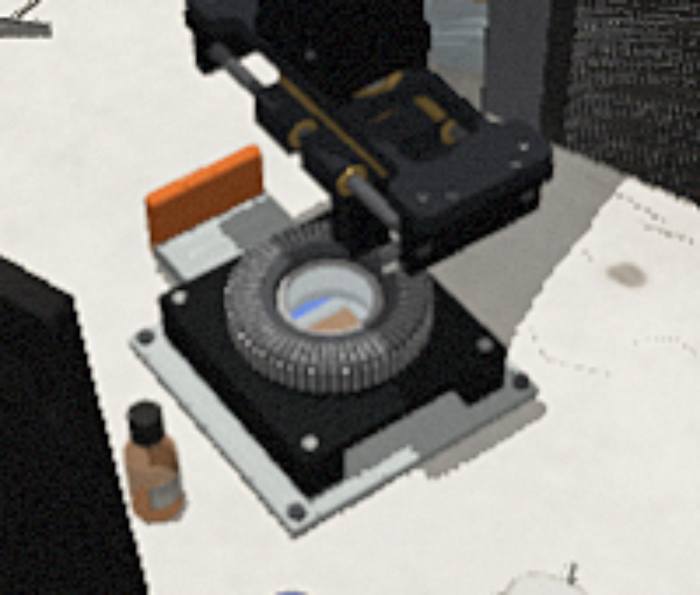

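View pics/wrist10.png

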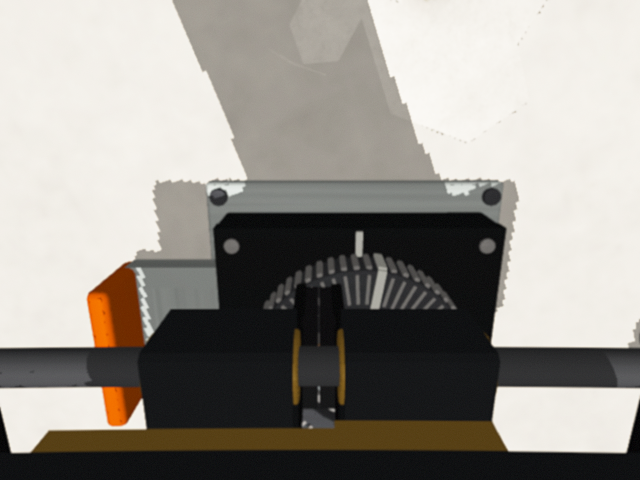

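```bash
python3 -c "
from h import *
rang('wrist',(381,268)); rang('wrist',(377,290)); rang('wrist',(374,307))
print(plane('wrist',[(359,240)],.038)[0][:2]-C, YAW+np.pi); p=plane('wrist',[(359,240)],.038)[0][:2]-C; print(np.arctan2(p[1],p[0])-YAW-np.pi)
"
```

```text
line r mm 50.005572918149454 ring angle mod 2pi 6.1437087611354215
line r mm 40.28726439852956 ring angle mod 2pi 6.140263548886799
line r mm 32.566367946066855 ring angle mod 2pi 6.135001008079118
[-0.05048769  0.01876176] 2.787592653589793
-0.0017958592955307218
```

Call:
{"op": "play_rows", "data": {
  "translation": [
    [1.1,0,-2.1],
    [1.2,0,-2],
    [1.3,0,-2],
    [0,0,0],
    [0,0,0],
    [0,0,0],
    [0,0,0],
    [0,0,0],
    [0,0,0],
    [0,0,0]
  ],
  "turn": [
    [0,0,0],
    [0,0,0],
    [0,0,0],
    [0,0,0],
    [0,0,0],
    [0,0,0],
    [0,0,0],
    [0,0,0],
    [0,0,0],
    [0,0,0]
  ],
  "fingers": [-1,-1,-1,-1,-1,-1,-1,-1,-1,-1]
}}

```text
time: 13.5
position: [0.5211, 0.0445, 0.0605]
tool_rot: [-1.551, 0.274, -0.28]
ft_force: [-0.1, 1.6, 6.6]
grip_width: 0.002
```

```bash
python3 -c "
from h import *
st()
cv2.imwrite('pics/wrist11.png',ctrl.get_image('wrist'))
"
```

```text
t 13.5 pos [0.5211 0.0445 0.0605] holder mm [-28.4 -23.8] toolyaw -0.3534 ydown [ 0.0038  0.0016 -1.    ] F [-0.07  1.58  6.62] g 0.002
```

View pics/wrist11.png

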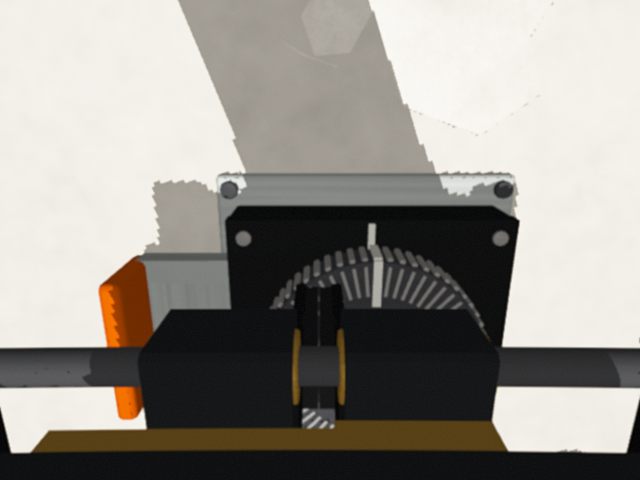

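```bash
python3 -c "
from h import *
rang('wrist',(377.5,261)); rang('wrist',(377,283)); rang('wrist',(376.5,304))
"
```

```text
line r mm 48.90532399149131 ring angle mod 2pi 0.0012170293301565493
line r mm 39.353946369396546 ring angle mod 2pi 6.279781186926954
line r mm 29.94760238414165 ring angle mod 2pi 6.272769086634101
```

Call:
{"op": "play_rows", "data": {
  "translation": [
    [0,-5,0],
    [0,-10,0],
    [0,-15,0],
    [0,-20,0],
    [0,-10,0],
    [0,0,0],
    [5.6,0,-24],
    [5.6,0,-24],
    [5.6,0,-24],
    [5.6,0,-24]
  ],
  "turn": [
    [0,0,0],
    [0,0,0],
    [0,0,0],
    [0,0,0],
    [0,0,0],
    [0,0,0],
    [0,0,0],
    [0,0,0],
    [0,0,0],
    [0,0,0]
  ],
  "fingers": [-1,-1,-1,-1,-1,-1,-1,-1,-1,-1]
}}

```text
time: 14.38
position: [0.506, -0.0551, 0.118]
tool_rot: [-1.553, 0.278, -0.276]
ft_force: [1.0, -0.5, 0.6]
grip_width: 0.003
```

Call:
{"op": "play_rows", "data": {
  "translation": [
    [5.6,0,-24],
    [0,0,0],
    [0,0,0],
    [0,0,0],
    [0,0,0],
    [0,0,0],
    [0,0,0],
    [0,0,0],
    [0,0,0],
    [0,0,0]
  ],
  "turn": [
    [0,0,0],
    [0,0,0],
    [0,0,0],
    [0,0,0],
    [0,0,0],
    [0,0,0],
    [0,0,0],
    [0,0,0],
    [0,0,0],
    [0,0,0]
  ],
  "fingers": [-1,-1,-1,-1,-1,-1,-1,-1,-1,-1]
}}

```text
time: 15.22
position: [0.5041, -0.0784, 0.119]
tool_rot: [-1.553, 0.277, -0.277]
ft_force: [0.0, 0.4, 0.1]
grip_width: 0.0
```

```bash
python3 -c "
from h import *
st()
cv2.imwrite('pics/wrist12.png',ctrl.get_image('wrist'))
cv2.imwrite('pics/side12.png',cv2.resize(ctrl.get_image('side')[150:320,220:420],None,fx=3.5,fy=3.5))
cv2.imwrite('pics/top12.png',ctrl.get_image('top'))
"
```

```text
t 15.2167 pos [ 0.5041 -0.0784  0.119 ] holder mm [  -1.8 -145. ] toolyaw -0.3534 ydown [ 1.e-04  1.e-04 -1.e+00] F [0.01 0.4  0.1 ] g 0.0
```

View pics/wrist12.png

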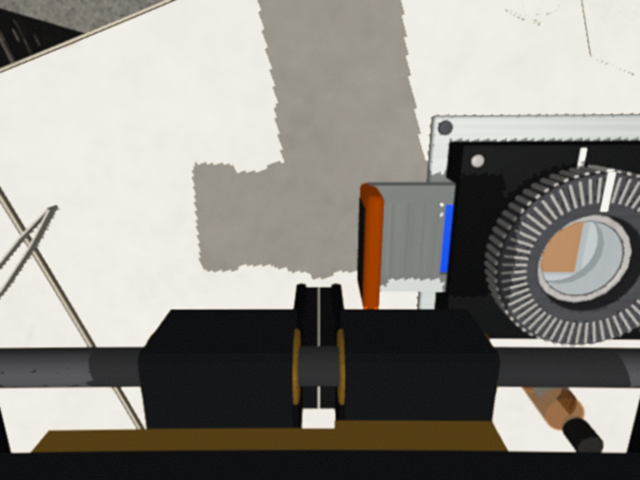

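View pics/side12.png

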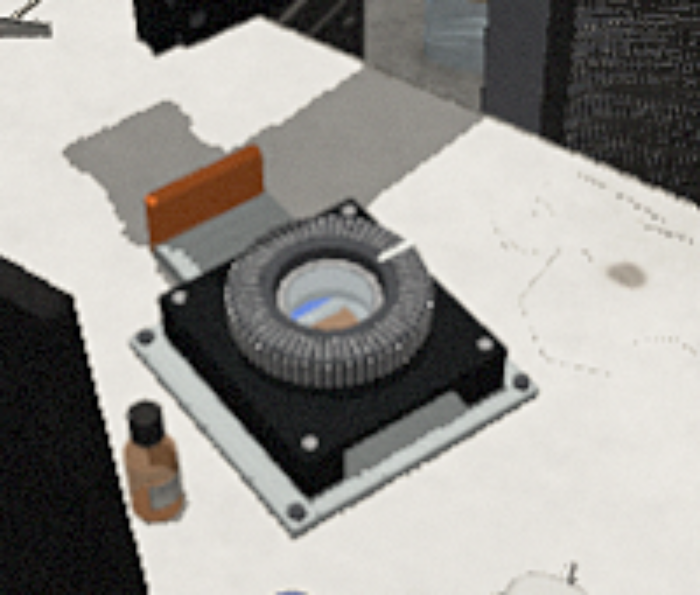

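View pics/top12.png

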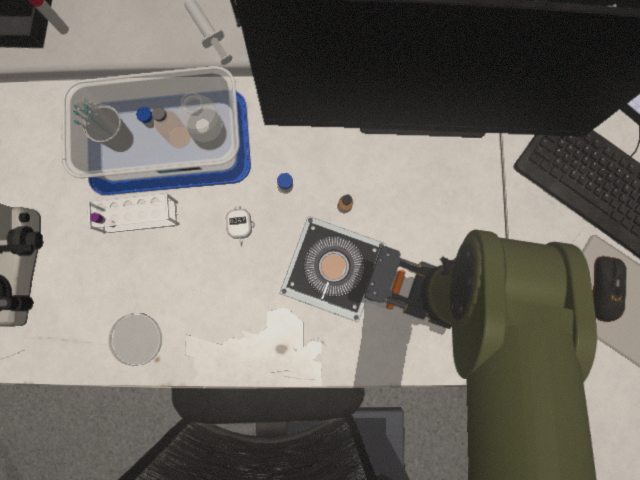

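```bash
python3 -c "
from h import *
for p in ((610,173),(607,190),(604,208)): rang('wrist',p,.064)
for u,v in ((381,259),(396,250),(411,242)): rang('side',(220-.4+u/3.5,150-.4+v/3.5),.064)
im=cv2.imread('pics/top12.png');cv2.imwrite('pics/top12c.png',cv2.resize(im[230:310,290:380],None,fx=7,fy=7,interpolation=cv2.INTER_CUBIC))
"
```

```text
line r mm 48.3889182491452 ring angle mod 2pi 6.275819620982371
line r mm 39.8006700677735 ring angle mod 2pi 6.267703892278928
line r mm 30.482580100788358 ring angle mod 2pi 6.251234813908429
line r mm 31.360366432714983 ring angle mod 2pi 0.007734857379952498
line r mm 40.94826233524486 ring angle mod 2pi 0.020715743889270666
line r mm 50.199048411015816 ring angle mod 2pi 0.0180965240509372
```

View pics/top12c.png

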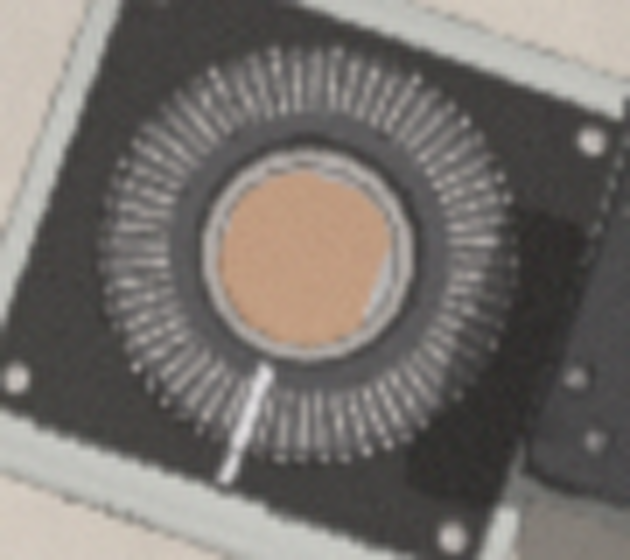

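Call:
{"op": "play_rows", "data": {
  "translation": [
    [0.2,10,0],
    [0.2,12,0],
    [0.2,12,0],
    [0.2,12,0],
    [0.2,12,0],
    [0.2,12,0],
    [0.2,10,0],
    [0.2,5,0],
    [0.2,1.5,0],
    [0,0,0]
  ],
  "turn": [
    [0,0,0],
    [0,0,0],
    [0,0,0],
    [0,0,0],
    [0,0,0],
    [0,0,0],
    [0,0,0],
    [0,0,0],
    [0,0,0],
    [0,0,0]
  ],
  "fingers": [-1,-1,-1,-1,-1,-1,-1,-1,-1,-1]
}}

```text
time: 16.2
position: [0.5056, -0.0793, 0.032]
tool_rot: [-1.553, 0.278, -0.277]
ft_force: [-0.2, 0.3, 0.3]
grip_width: 0.006
```

Call:
{"op": "play_rows", "data": {
  "translation": [
    [0,0,2],
    [0,0,3],
    [0,0,3],
    [0,0,3],
    [0,0,3],
    [0,0,3],
    [0,0,3],
    [0,0,3],
    [0,0,3],
    [0,0,3]
  ],
  "turn": [
    [0,0,0],
    [0,0,0],
    [0,0,0],
    [0,0,0],
    [0,0,0],
    [0,0,0],
    [0,0,0],
    [0,0,0],
    [0,0,0],
    [0,0,0]
  ],
  "fingers": [-1,-1,-1,-1,-1,-1,-1,-1,-1,-1]
}}

```text
time: 17.03
position: [0.5158, -0.0522, 0.0325]
tool_rot: [-1.553, 0.278, -0.278]
ft_force: [-0.5, -2.8, 2.1]
grip_width: 0.007
```

```bash
python3 -c "
from h import *
st()
cv2.imwrite('pics/wrist13.png',ctrl.get_image('wrist'))
"
```

```text
t 17.0333 pos [ 0.5158 -0.0522  0.0325] holder mm [   0.2 -116.4] toolyaw -0.3542 ydown [-0.e+00 -4.e-04 -1.e+00] F [-0.47 -2.83  2.07] g 0.007
```

View pics/wrist13.png

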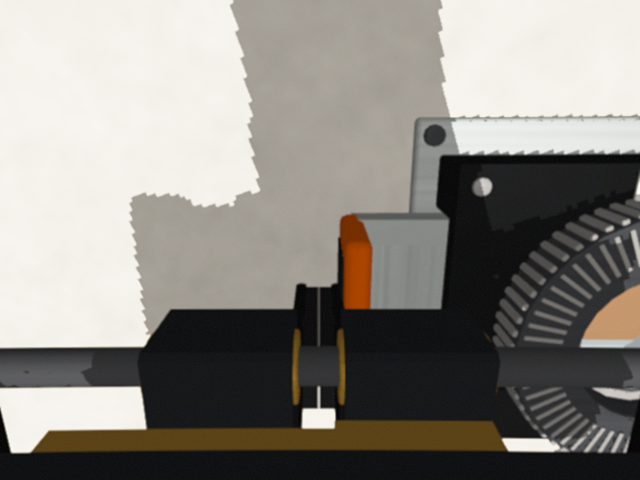

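Call:
{"op": "play_rows", "data": {
  "translation": [
    [0,0,3],
    [0,0,3],
    [0,0,3],
    [0,0,3],
    [0,0,3],
    [0,0,3],
    [0,0,2.5],
    [0,0,2],
    [0,0,2],
    [0,0,2]
  ],
  "turn": [
    [0,0,0],
    [0,0,0],
    [0,0,0],
    [0,0,0],
    [0,0,0],
    [0,0,0],
    [0,0,0],
    [0,0,0],
    [0,0,0],
    [0,0,0]
  ],
  "fingers": [-1,-1,-1,-1,-1,-1,-1,-1,-1,-1]
}}

```text
time: 17.92
position: [0.5251, -0.0271, 0.0325]
tool_rot: [-1.553, 0.278, -0.278]
ft_force: [0.1, -2.8, 0.5]
grip_width: 0.004
```

```bash
python3 -c "
from h import *
st()
"
```

```text
t 17.9167 pos [ 0.5251 -0.0271  0.0325] holder mm [  0.1 -89.6] toolyaw -0.3539 ydown [ 2.e-04  0.e+00 -1.e+00] F [ 0.09 -2.75  0.49] g 0.004
```

Call:
{"op": "play_rows", "data": {
  "translation": [
    [0,0,1.5],
    [0,0,1],
    [0,0,1],
    [0,0,1],
    [0,0,1],
    [0,0,0.5],
    [0,0,0.5],
    [0,0,0],
    [0,0,0],
    [0,0,0]
  ],
  "turn": [
    [0,0,0],
    [0,0,0],
    [0,0,0],
    [0,0,0],
    [0,0,0],
    [0,0,0],
    [0,0,0],
    [0,0,0],
    [0,0,0],
    [0,0,0]
  ],
  "fingers": [-1,-1,-1,-1,-1,-1,-1,-1,-1,-1]
}}

```text
time: 18.75
position: [0.5269, -0.0221, 0.0325]
tool_rot: [-1.554, 0.278, -0.278]
ft_force: [-0.8, -5.0, 1.8]
grip_width: 0.008
```

```bash
python3 -c "
from h import *
st()
cv2.imwrite('pics/wrist14.png',ctrl.get_image('wrist'))
"
```

```text
t 18.75 pos [ 0.5269 -0.0221  0.0325] holder mm [  0.1 -84.3] toolyaw -0.3545 ydown [-5.e-04 -9.e-04 -1.e+00] F [-0.75 -4.95  1.84] g 0.008
```

View pics/wrist14.png

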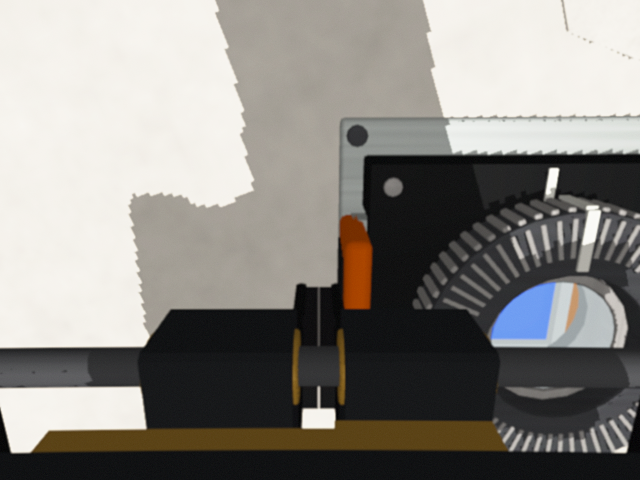

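Call:
{"op": "play_rows", "data": {
  "translation": [
    [0,0,0.7],
    [0,0,0.7],
    [0,0,0.7],
    [0,0,0.7],
    [0,0,0],
    [0,0,0],
    [0,0,0],
    [0,0,0],
    [0,0,0],
    [0,0,0]
  ],
  "turn": [
    [0,0,0],
    [0,0,0],
    [0,0,0],
    [0,0,0],
    [0,0,0],
    [0,0,0],
    [0,0,0],
    [0,0,0],
    [0,0,0],
    [0,0,0]
  ],
  "fingers": [-1,-1,-1,-1,-1,-1,-1,-1,-1,-1]
}}

```text
time: 19.63
position: [0.5269, -0.0221, 0.0325]
tool_rot: [-1.557, 0.281, -0.278]
ft_force: [-4.0, -9.8, 5.2]
grip_width: 0.001
```

```bash
python3 -c "
from h import *
st()
"
```

```text
t 19.6333 pos [ 0.5269 -0.0221  0.0325] holder mm [  0.1 -84.2] toolyaw -0.3559 ydown [-0.0024 -0.0035 -1.    ] F [-4.   -9.8   5.15] g 0.001
```

Solid stop: the force rose to 10 N with no movement. I'll back off, then lift clear and look.

Call:
{"op": "play_rows", "data": {
  "translation": [
    [0,0,-4],
    [0,0,-8],
    [0,0,-12],
    [0,0,-16],
    [0,0,-16],
    [0,-10,0],
    [0,-25,0],
    [0,-30,0],
    [0,-30,0],
    [0,-30,0]
  ],
  "turn": [
    [0,0,0],
    [0,0,0],
    [0,0,0],
    [0,0,0],
    [0,0,0],
    [0,0,0],
    [0,0,0],
    [0,0,0],
    [0,0,0],
    [0,0,0]
  ],
  "fingers": [-1,-1,-1,-1,-1,-1,-1,-1,-1,-1]
}}

```text
time: 20.47
position: [0.5085, -0.0704, 0.1593]
tool_rot: [-1.552, 0.277, -0.277]
ft_force: [-0.1, -0.8, 0.6]
grip_width: 0.007
```

Call:
{"op": "play_rows", "data": {
  "translation": [
    [0,-10,-20],
    [0,0,-20],
    [0,0,-20],
    [0,0,0],
    [0,0,0],
    [0,0,0],
    [0,0,0],
    [0,0,0],
    [0,0,0],
    [0,0,0]
  ],
  "turn": [
    [0,0,0],
    [0,0,0],
    [0,0,0],
    [0,0,0],
    [0,0,0],
    [0,0,0],
    [0,0,0],
    [0,0,0],
    [0,0,0],
    [0,0,0]
  ],
  "fingers": [-1,-1,-1,-1,-1,-1,-1,-1,-1,-1]
}}

```text
time: 21.3
position: [0.4881, -0.1267, 0.1673]
tool_rot: [-1.553, 0.277, -0.277]
ft_force: [0.2, 0.6, 0.1]
grip_width: 0.008
```

```bash
python3 -c "
from h import *
st()
cv2.imwrite('pics/side15.png',cv2.resize(ctrl.get_image('side')[150:350,220:420],None,fx=3,fy=3))
im=ctrl.get_image('top');cv2.imwrite('pics/top15.png',cv2.resize(im[160:330,200:420],None,fx=3.5,fy=3.5,interpolation=cv2.INTER_CUBIC))
"
```

```text
t 21.3 pos [ 0.4881 -0.1267  0.1673] holder mm [   0.  -195.8] toolyaw -0.3528 ydown [-2.e-04  0.e+00 -1.e+00] F [0.2  0.58 0.08] g 0.008
```

View pics/side15.png

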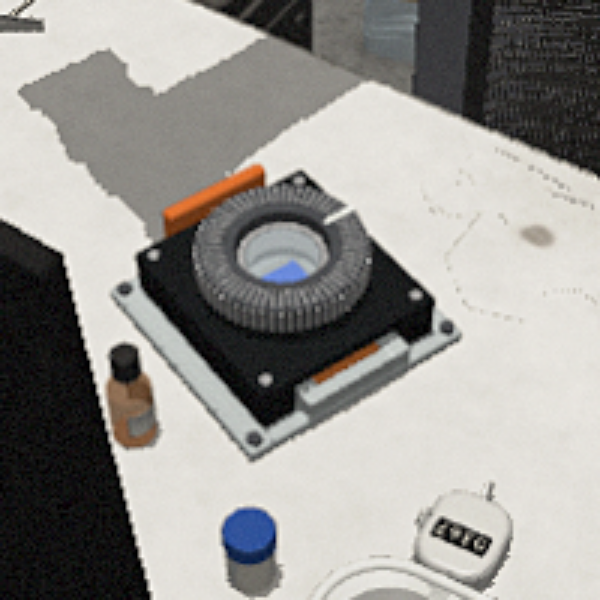

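View pics/top15.png

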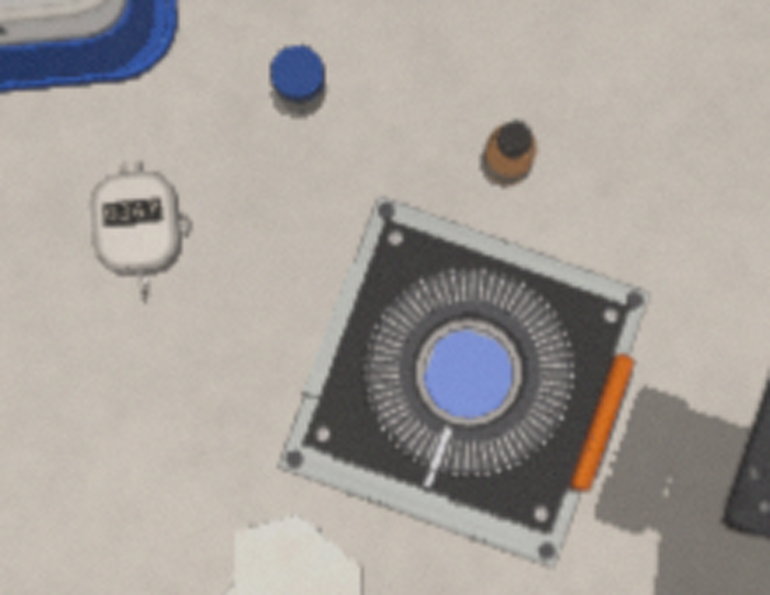

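The final views show the head flat against the block, the ring's line on the mark, and the other objects where they started. The robot is clear, so I'm handing in.

```bash
python3 -c "
from bench import ctrl
print(ctrl.close_job())"
```

```text
the job is handed in; nothing more can be done
None
```

The ring is loosened two full turns anticlockwise, the filter slide is fully home, and the job is handed in, at about 21 s of the 64 s allowed.

- **Ring:** I rolled it with the shut fingertips, mostly at 5–7 N (briefly 8.6 N). It started at about -0.2 rad. The fingertip slipped about 10–15% along the way, so I tracked the white line in the images and corrected at the end. It now reads about 12.57 rad, with the line on the white mark. The wrist and side cameras agree on this to within about 0.03 rad.
- **Slide:** After the ring, I pushed the orange head along holder +y with about 3 N until it stopped. The force then rose to about 11 N with no further movement, and the images show the head flat against the block.
- **Other checks:** In the last images the jar, oil bottle and tally counter look as they stood, and the robot is clear of everything. My camera estimates of the holder's centre differed by about 3 mm, so I used their average. No check failed.

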